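Set the address thumbwheel to three

ROBOT

A 6-joint arm with a two-finger parallel gripper is mounted at the origin on the work surface. World frame = base frame: x ahead of the robot, y to its left, z up, the work surface at z = 0. Lengths are in mm, angles in degrees, forces in N, time in s.
With the tool pointing down it reaches from about 300 to 1000 mm from the base axis. Payload 5.1 kg.
Tool frame: the origin (TCP) lies at the centre of the arm's flange, where the gripper is bolted on; the fingertips stand 190 mm ahead of it and the grasp point (between the pads) lies 171 mm ahead of it; z points along the fingers, y is the line along which they close (so a half turn about z gives the same grasp; the last joint's range is limited). The gripper opens to 95 mm and grips with 3 to 60 N. Pads are 20 mm wide; open, the fingers measure 119 mm over their backs; the gripper's body (75 mm by 180 mm) begins 59 mm behind the grasp point.
Start: joints at [68.606, 7.093, 94.555, -0, 78.352, -4.733], TCP at [186.389, 622.692, 404.756] pointing down, gripper open.
Joint ranges: [-149.61, 149.61], [-58.7, 133.49], [1.44, 155.28], [-77.14, 257.14], [18.33, 153.61], [-166.67, 166.67]. Speed limits (degrees/s): [147.25, 147.25, 180, 180, 180, 180].

INTERFACE

Orientations are given as a 3x3 rotation matrix whose columns are the frame's x, y, z axes.
In Python, from workcell import status, cams, manip gives the robot as it stands.
- The arm moves only by the tool servo_tool, never from a script. Its argument "increments" is a list of rows, each a list of 7 numbers: the shift along the tool's x, y, z each as a share of 0.2 m, from -1 to 1, then the turn, a rotation vector about the tool's x, y, z each as a share of pi/4 rad, from -1 to 1, then the gripper command: -1 is fully open, 1 is shut, values between are in proportion. A call has 1 to 5 rows; each row is the pose to reach, as a shift and turn from the pose commanded when the call began, along the tool's axes at that moment; what a row does not reach only later rows make up. A row lasts 1/8 s, in which the tool goes at most 62.5 mm and 10.7 degrees, less where a joint would pass 70% of its speed; a pose out of reach is approached as far as the arm can. A call with a number of a shift or a turn outside -1 to 1 is refused whole. A call with a gripper value outside its range is refused whole. The fingers move at their own pace and stop on an object; the grip force is fixed at half the most. Time passes only in rows, so rows that repeat a pose let the fingers close. It gives the time, the measured TCP pose, the force, the opening and the grip force at its end, in the units of the state.
- status.read_state(): the state, without advancing time (a new reading comes with each control period).
- cams.snapshot(name): name is "side" or "top" or "wrist"; returns a dict with "pixels" (480x640x3 uint8, red, green, blue), "range_z" (480x640 float32, mm along the optical axis (not along the pixel's ray), 0 where there is no reading), "camera_matrix" (3x3 intrinsics, pixels), "world_to_cam" (4x4, takes a point from world to camera coordinates). Camera axes: x right, y up, looking along -z (the intrinsics and any distortion apply to the point x, -y, -z); pixel columns grow to the right and rows downward; lengths in mm; the calibration is good to about 2 mm. A picture is of the moment at which its call begins.
- manip.close_job(): hands the job in; it is judged then, once.
The state is a dict: "time_s": time; "q": joint angles; "joint_vel": joint speeds; "tau": joint torques, N m; "tcp_pos": TCP position; "eef_rot": TCP orientation; "ft_force": force on the tool from outside, world axes, zero at the start; "torque": the same for the moment, N m; "width": finger opening in mm; "grasp_force": force on a finger pad.
Only numpy, scipy, OpenCV 4.12 (cv2) and the standard library are available. Lean on these libraries where they do the work, as an engineer would, in place of code of your own. Each camera call takes 0.05 s, during which the arm holds its last target. There are 200 camera calls.

TASK

Two gold boxes on the clean bench each carry a white thumbwheel. Roll the wide wheel with a fingertip until it is set to three, its face with three black dots lying level on top, and leave it there; do not turn the slim wheel on the other box.

Things in the scene. Friction and masses are not known exactly. Their poses are not given: they have to be found in the camera images.
- wide_wheel_axis (a point): Centre of the wide white wheel on its fixed box, 50 mm above the bench, not turning; axle along y, x across it, roughly away from the robot (yaw to 0.4 rad), z up. Hexagonal drum 34 mm wide, six faces 24 mm from the axis; at the corners between them six lugs 5 mm thick, full width, tips 45 mm from the axis. A fingertip lowered between lugs to 28-33 mm above the axis can push a lug over the top.
- wide_wheel (a joint): Turn in rad (stops -0.8, 6.0), growing as the wheel's top rolls to +x. 0: one-dot face level on top; each 1.047 brings up the next: two dots 1.047, three 2.094, ... six 5.236. With a face on top, the lugs beside it lean 30 deg either way from upright. No clicks: steady drag 0.1 N m (3 N at a lug), stays where left. Starts between -0.25 and 0.9 (about one or two dots on top).
- slim_wheel_axis (a point): Centre of the slim wheel, 50 mm above the bench, on the other box; axes as for the wide one. Same outline, but only 12 mm wide along the axle. Both boxes are fixed, gold-coloured metal, 140 (x) x 100 (y) x 55 mm high, centred under these points; the wheels' upper halves stick out of their tops, to 95 mm above the bench at a lug tip.
- slim_wheel (a joint): Turn of the slim wheel in rad, same direction and drag; starts near 0 (one dot on top), and must stay there.
There are look-alikes about, which are no part of the job. What is shaped like the part that bears wide_wheel_axis but green or pink is not meant.

How it is judged:
By the outcome, as a careful person would: the job done as asked, in the order asked, and still so for the second after the job is handed in, with the robot touching nothing.
It also fails if it takes over 40 s, if anything falls off the work surface, if the arm or the gripper's body presses on something with over 40 N, if the wrist force passes 120 N, or if a joint passes its speed limit or range.

## Working session

There is one attempt and no reset: what is moved stays moved. The work goes in short steps, Python scripts to look and compute and a tool call to move; the robot and the scene stay as the last step left them, time stands still between calls to the robot, and variables do not carry over. Pictures are saved under pics/ and viewed, at most 10 in all, crops included, and the job is handed in when it is done.

Besides the shell and the picture viewer there is one more tool, called after "Emit:" as name(argument=value, ...), one argument or row to a line, values as JSON. servo_tool: Moves the arm, as the interface text tells. Its arguments: {"type":"object","properties":{"increments":{"type":"array","items":{"type":"array","items":{"type":"number"}}}},"required":["increments"]}

```bash
mkdir -p pics; cat > h.py <<'E'
import numpy as np, cv2
from workcell import status, cams, manip
def snap(n, f=None):
    s=cams.snapshot(n)
    if f: cv2.imwrite(f,s["pixels"][:,:,::-1])
    return s
def cloud(s):
    K=s["camera_matrix"];d=s["range_z"].astype(float)
    v,u=np.mgrid[:480,:640]
    x=(u-K[0,2])/K[0,0]*d; y=(v-K[1,2])/K[1,1]*d
    P=np.stack([x,-y,-d,np.ones_like(d)],-1)
    return (P@np.linalg.inv(s["world_to_cam"]).T)[...,:3]
E
python3 - <<'E'
from h import *
a=snap("top","pics/top.png");b=snap("side","pics/side.png")
np.savez("s0.npz",ct=cloud(a),cs=cloud(b))
print(status.read_state())
for s in(a,b):print(s["camera_matrix"],s["world_to_cam"])
E
```

```text
{'time_s': 0.1, 'q': array([ 6.86064909e+01,  7.13014983e+00,  9.46250418e+01, -1.55993347e-03,
        7.83508011e+01, -4.73407204e+00]), 'joint_vel': array([ 0.00495758, -0.08511311, -0.17691602, -0.02799234,  0.049354  ,
        0.08562566]), 'tau': array([ 5.10878526e-04, -4.18877542e+01, -3.61099041e+01,  7.77621358e-02,
        4.61431558e-02, -6.35910942e-05]), 'tcp_pos': array([186.30995602, 622.49947693, 403.61776498]), 'eef_rot': array([[-9.58027236e-01,  2.86676461e-01, -6.49970318e-04],
       [ 2.86677170e-01,  9.58025678e-01, -1.73218309e-03],
       [ 1.26112135e-04, -1.84581023e-03, -9.99998289e-01]]), 'ft_force': array([ 0.27827488, -0.11549098, -0.39257331]), 'torque': array([-0.02193249, -0.01955212, -0.00101763]), 'grasp_force': 0.0, 'width': 95.07742494158504}
[[469.53993914   0.         317.10982208]
 [  0.         469.53993914 234.55241865]
 [  0.           0.           1.        ]] [[ 1.36464517e-02 -9.99664330e-01 -2.20227479e-02  9.25991646e+00]
 [ 9.90231722e-01  1.04546384e-02  1.39038974e-01 -4.81952181e+02]
 [-1.38762063e-01 -2.37050122e-02  9.90042000e-01 -7.43398572e+02]
 [ 0.00000000e+00  0.00000000e+00  0.00000000e+00  1.00000000e+00]]
[[600.8792385    0.         323.08846151]
 [  0.         600.8792385  241.41524473]
 [  0.           0.           1.        ]] [[ 8.85411075e-01 -4.64805947e-01 -1.63107216e-03 -4.38303510e+02]
 [ 2.65171753e-01  5.02238677e-01  8.23067587e-01 -1.81182395e+02]
 [-3.81747522e-01 -7.29185671e-01  5.67941094e-01 -7.53780565e+02]
 [ 0.00000000e+00  0.00000000e+00  0.00000000e+00  1.00000000e+00]]
```

View pics/top.png

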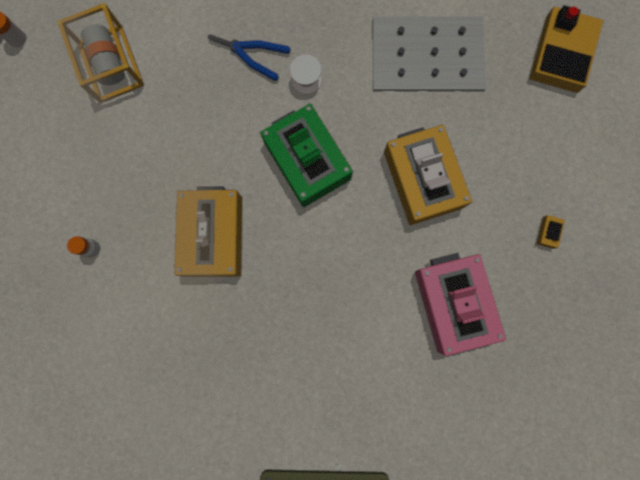

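View pics/side.png

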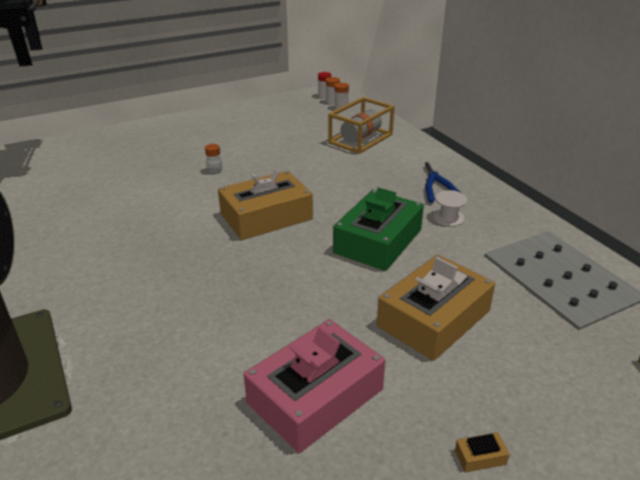

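The gold box with the wide wheel is at about (428,172) in the top view and (437,300) in the side view. The slim wheel's box is at (207,230), with green and pink decoys nearby. Next I measure the box pose and the wheel profile.

```bash
python3 - <<'E'
from h import *
z=np.load("s0.npz");t=cv2.imread("pics/top.png");hsv=cv2.cvtColor(t,cv2.COLOR_BGR2HSV)
C=z["ct"]
roi=np.zeros((480,640),bool);roi[115:230,375:480]=1
top=roi&(abs(C[...,2]-55)<6)
P=C[top];print(len(P),np.median(P[:,2]))
r=cv2.minAreaRect(P[:,:2].astype(np.float32));print(r)
print(cv2.boxPoints(r))
gold=roi&(hsv[...,0]>10)&(hsv[...,0]<30)&(hsv[...,1]>120)
# profile in the box frame
rect=cv2.boxPoints(r);c=np.array(r[0])
e=[rect[1]-rect[0],rect[2]-rect[1]];e=max(e,key=np.linalg.norm);e/=np.linalg.norm(e)
if e[0]<0:e=-e
print("yaw",np.arctan2(e[1],e[0]));n=np.array([-e[1],e[0]])
for nm in("ct","cs"):
  A=z[nm].reshape(-1,3);d=A[:,:2]-c;X=d@e;Y=d@n
  m=(abs(Y)<14)&(abs(X)<50)&(A[:,2]>40)&(A[:,2]<110)
  print(nm)
  for x in range(-48,50,3):
    k=m&(abs(X-x)<1.5)
    if k.any():print(x,np.round(np.percentile(A[k,2],[10,50,90])),k.sum())
  h=(abs(X)<50)&(abs(Y)<40)&(A[:,2]>65)&(A[:,2]<110);print("Yrange",np.percentile(Y[h],[2,50,98]))
im=np.hstack([cv2.resize(t[115:230,375:480],(400,438)),cv2.resize(cv2.imread("pics/side.png")[250:355,370:500],(400,438))]);cv2.imwrite("pics/c.png",im)
E
```

```text
4224 55.29425987024962
((585.5596313476562, -167.12744140625), (140.41635131835938, 100.5904312133789), 18.401390075683594)
[[ 503.06454  -141.56667 ]
 [ 534.8181   -237.01375 ]
 [ 668.0547   -192.68822 ]
 [ 636.30115   -97.241135]]
yaw 0.32116506
ct
-48 [55. 56. 58.] 33
-45 [56. 57. 58.] 31
-42 [56. 57. 59.] 32
-39 [55. 57. 58.] 31
-36 [55. 57. 59.] 33
-33 [56. 59. 84.] 54
-30 [56. 83. 85.] 56
-27 [57. 81. 83.] 31
-24 [75. 78. 80.] 32
-21 [74. 75. 77.] 25
-18 [70. 72. 74.] 26
-15 [69. 71. 73.] 34
-12 [71. 72. 74.] 34
-9 [70. 72. 74.] 32
-6 [71. 73. 75.] 34
-3 [73. 74. 76.] 33
0 [73. 75. 76.] 35
3 [74. 75. 77.] 32
6 [76. 80. 85.] 55
9 [85. 90. 94.] 60
12 [93. 95. 96.] 28
15 [92. 93. 94.] 15
18 [65. 66. 67.] 4
21 [61. 63. 64.] 8
24 [59. 60. 62.] 28
27 [58. 59. 61.] 30
30 [58. 60. 61.] 32
33 [59. 61. 62.] 36
36 [60. 61. 63.] 32
39 [60. 62. 64.] 32
42 [61. 63. 64.] 33
45 [57. 61. 63.] 12
48 [55. 57. 59.] 32
Yrange [-16.24942568   1.05331722  16.77977532]
cs
-48 [54. 55. 56.] 35
-45 [54. 55. 57.] 32
-42 [54. 55. 56.] 29
-39 [54. 56. 57.] 34
-36 [55. 56. 56.] 35
-33 [55. 57. 83.] 60
-30 [55. 80. 83.] 72
-27 [55. 56. 78.] 36
-24 [54. 56. 61.] 44
-21 [56. 60. 64.] 103
-18 [61. 64. 65.] 33
-15 [70. 70. 72.] 9
-12 [69. 70. 71.] 40
-9 [69. 71. 73.] 38
-6 [70. 71. 73.] 33
-3 [71. 72. 74.] 36
0 [72. 73. 75.] 39
3 [73. 74. 75.] 37
6 [74. 77. 83.] 88
9 [78. 85. 90.] 134
12 [86. 91. 94.] 64
15 [92. 93. 93.] 14
27 [57. 58. 59.] 5
30 [58. 58. 60.] 9
33 [57. 59. 60.] 11
36 [58. 60. 62.] 15
39 [59. 60. 61.] 12
42 [60. 61. 62.] 17
45 [60. 61. 62.] 6
Yrange [-16.67557236  -1.67022071  16.88319639]
```

View pics/c.png

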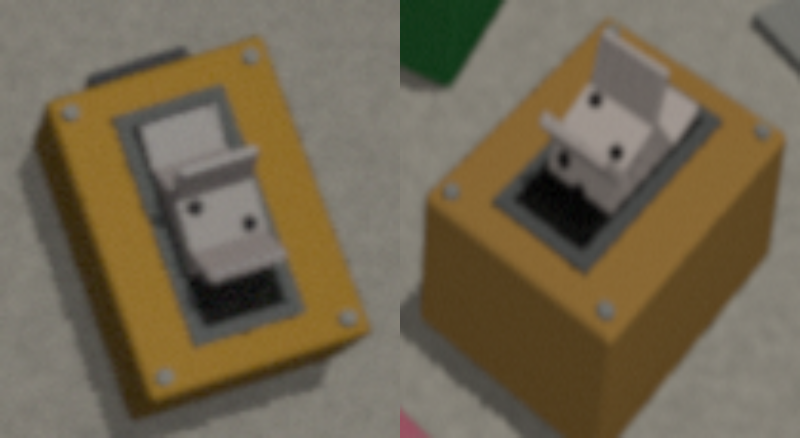

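Two dots are on top, tilted about 13.5° towards the robot: the lugs sit at about -43.5° and +16.5°, so the joint is at about 0.81. Pushing the rear lug from -43.5° to +30° sets the wheel to three. I move over to the box with the gripper closed.

Emit:
servo_tool(
  increments=[
    [-0.83, -1, 0, 0, 0, 0, 1],
    [-0.83, -1, 0, 0, 0, 0, 1],
    [-0.83, -1, 0, 0, 0, 0, 1],
    [-0.83, -1, 0, 0, 0, 0, 1],
    [-0.83, -1, 0, 0, 0, 0, 1],
  ],
)

```text
time_s: 0.72
tcp_pos: [288.8, 380.9, 404.2]
eef_rot: [[-0.957, 0.29, -0.0], [0.29, 0.957, -0.0], [-0.0, -0.001, -1.0]]
ft_force: [-0.2, 0.9, 0.0]
width: 50.3
grasp_force: 0.0
```

Emit:
servo_tool(
  increments=[
    [-0.83, -1, 0, 0, 0, 0, 1],
    [-0.83, -1, 0, 0, 0, 0, 1],
    [-0.83, -1, 0, 0, 0, 0, 1],
    [-0.83, -1, 0, 0, 0, 0, 1],
    [-0.83, -1, 0, 0, 0, 0, 1],
  ],
)

```text
time_s: 1.35
tcp_pos: [390.8, 142.1, 404.7]
eef_rot: [[-0.957, 0.292, 0.0], [0.292, 0.957, 0.0], [-0.0, 0.0, -1.0]]
ft_force: [-0.8, -0.4, 0.8]
width: 2.6
grasp_force: 0.0
```

Emit:
servo_tool(
  increments=[
    [-0.83, -1, 0, 0, 0, 0, 1],
    [-0.83, -1, 0, 0, 0, 0, 1],
    [-0.83, -1, 0, 0, 0, 0, 1],
    [-0.83, -1, 0, 0, 0, 0, 1],
    [-0.83, -1, 0, 0, 0, 0, 1],
  ],
)

```text
time_s: 1.98
tcp_pos: [492.9, -96.4, 404.2]
eef_rot: [[-0.957, 0.289, -0.001], [0.289, 0.957, 0.001], [0.001, 0.0, -1.0]]
ft_force: [0.3, 0.3, -0.2]
width: 0.5
grasp_force: 0.0
```

Emit:
servo_tool(
  increments=[
    [0, 0, 0, 0, 0, -0.78, 1],
    [0, 0, 0, 0, 0, -0.78, 1],
    [0, 0, 0, 0, 0, -0.78, 1],
    [0, 0, 0, 0, 0, -0.78, 1],
    [0, 0, 0, 0, 0, -0.78, 1],
  ],
)

```text
time_s: 2.6
tcp_pos: [491.7, -93.2, 404.5]
eef_rot: [[-0.948, -0.318, -0.0], [-0.318, 0.948, 0.001], [0.0, 0.001, -1.0]]
ft_force: [0.1, -0.8, 0.0]
width: 0.2
grasp_force: 0.0
```

```bash
cat >> h.py <<'E'
c=np.array([585.56,-167.13]);yaw=.3212;e=np.array([np.cos(yaw),np.sin(yaw)]);n=np.array([-e[1],e[0]])
def where():
    s=status.read_state();p=s["tcp_pos"];R=s["eef_rot"];tip=p+190*R[:,2]
    print("t",s["time_s"],"tcp",p.round(1),"tip XY",((tip[:2]-c)@e).round(2),((tip[:2]-c)@n).round(2),"h",(tip[2]-50).round(2),
     "xax.e",np.degrees(np.arctan2(n@R[:2,0],e@R[:2,0])).round(2),"F",s["ft_force"].round(1),"zax",R[:,2].round(4),"w",s["width"].round(1),"q",s["q"].round(0))
E
python3 -c "
from h import *
where()"
```

```text
Traceback (most recent call last):
  File "h.py", line 17, in where
    "xax.e",np.degrees(np.arctan2(n@R[:2,0],e@R[:2,0])).round(2),"F",s["ft_force"].round(1),"zax",R[:,2].round(4),"w",s["width"].round(1),"q",s["q"].round(0))
                                                                                                                      ^^^^^^^^^^^^^^^^
AttributeError: 'float' object has no attribute 'round'
```

Emit:
servo_tool(
  increments=[
    [-0.04, -0.5, 0, 0, 0, 0, 1],
    [-0.04, -0.5, 0, 0, 0, 0, 1],
    [-0.04, -0.5, 0.5, 0, 0, 0, 1],
    [-0.04, -0.5, 0.5, 0, 0, 0, 1],
    [-0.04, -0.5, 0.5, 0, 0, 0, 1],
  ],
)

```text
time_s: 3.22
tcp_pos: [529.7, -185.8, 300.7]
eef_rot: [[-0.949, -0.317, -0.007], [-0.317, 0.949, 0.004], [0.006, 0.006, -1.0]]
ft_force: [-0.2, 0.6, 0.6]
width: 0.3
grasp_force: 0.0
```

```bash
sed -i 's/s\["width"\].round(1)/round(s["width"],1)/' h.py
python3 -c "
from h import *
snap('wrist','pics/w.png');where()"
```

```text
t 3.275 tcp [ 530.7 -186.3  303.7] tip XY -58.52 -0.4 h 63.73 xax.e -179.94 F [ 0.1 -0.4  0.1] zax [-0.0026  0.0015 -1.    ] w 0.5 q [ -25.    1.  111.    0.   68. -133.]
```

View pics/w.png

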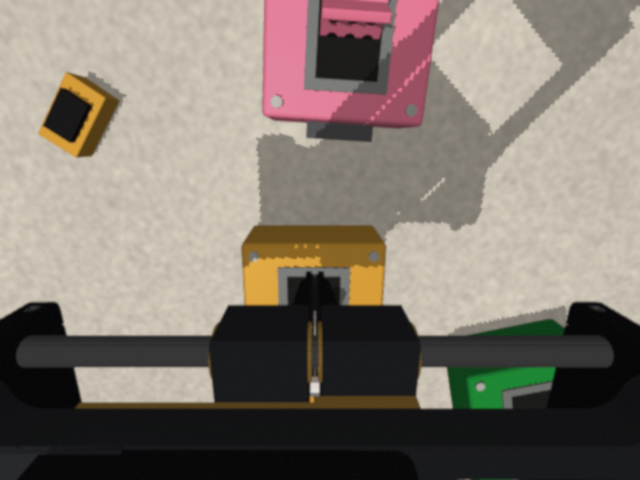

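The fingertip is over the near side of the gold box's slot at about (315,285), aligned with the wheel. I lower it and start to push.

Emit:
servo_tool(
  increments=[
    [0, 0, 0.1, 0, 0, 0, 1],
    [0, 0, 0.19, 0, 0, 0, 1],
    [0, 0, 0.19, 0, 0, 0, 1],
    [0, 0, 0.19, 0, 0, 0, 1],
  ],
)

```text
time_s: 3.78
tcp_pos: [530.8, -187.3, 267.0]
eef_rot: [[-0.949, -0.316, 0.0], [-0.316, 0.949, -0.0], [-0.0, -0.0, -1.0]]
ft_force: [0.9, 0.6, -0.0]
width: 0.6
grasp_force: 0.0
```

Emit:
servo_tool(
  increments=[
    [-0.03, 0, 0, 0, 0, 0, 1],
    [-0.06, 0, 0, 0, 0, 0, 1],
    [-0.09, 0, 0, 0, 0, 0, 1],
    [-0.12, 0, 0, 0, 0, 0, 1],
    [-0.14, 0, 0, 0, 0, 0, 1],
  ],
)

```text
time_s: 4.4
tcp_pos: [556.7, -179.5, 270.9]
eef_rot: [[-0.948, -0.318, -0.009], [-0.317, 0.948, -0.003], [0.009, 0.0, -1.0]]
ft_force: [-22.7, -0.3, 32.2]
width: 0.2
grasp_force: 23.8
```

```bash
python3 -c "
from h import *
where()"
```

```text
t 4.4 tcp [ 556.7 -179.5  270.9] tip XY -32.99 -2.63 h 30.9 xax.e -179.89 F [-22.7  -0.3  32.2] zax [-0.0085 -0.0027 -1.    ] w 0.2 q [ -23.    6.  109.   -0.   65. -131.]
```

The finger rode up onto the lug's tip, because it was too high. I back off, go lower and take a picture.

Emit:
servo_tool(
  increments=[
    [0.07, 0, -0.01, 0, 0, 0, 1],
    [0.15, 0, 0, 0, 0, 0, 1],
    [0.16, 0.01, 0.03, 0, 0, 0, 1],
    [0.16, 0.01, 0.06, 0, 0, 0, 1],
    [0.16, 0.01, 0.06, 0, 0, 0, 1],
  ],
)

```text
time_s: 5.03
tcp_pos: [526.1, -186.3, 253.5]
eef_rot: [[-0.949, -0.316, -0.002], [-0.316, 0.949, 0.001], [0.001, 0.001, -1.0]]
ft_force: [0.4, -0.1, 1.2]
width: 0.7
grasp_force: 0.0
```

```bash
cat >> h.py <<'E'
def prof(nm="ct",f=None,Yc=0):
    s=snap("side" if nm=="cs" else "top",f);A=cloud(s).reshape(-1,3);d=A[:,:2]-c;X=d@e;Y=d@n
    m=(abs(Y-Yc)<13)&(A[:,2]>60)&(A[:,2]<110)
    print([(x,int(np.percentile(A[m&(abs(X-x)<1.5),2],50)),int(np.percentile(A[m&(abs(X-x)<1.5),2],90))) for x in range(-48,50,3) if (m&(abs(X-x)<1.5)).any()])
    return s
E
python3 -c "
from h import *
where();s=prof('cs');cv2.imwrite('pics/s2.png',cv2.resize(s['pixels'][220:370,340:540,::-1],(800,600)))"
```

```text
t 5.025 tcp [ 526.1 -186.3  253.5] tip XY -62.78 0.83 h 13.53 xax.e -179.95 F [ 0.4 -0.1  1.2] zax [-1.7e-03  9.0e-04 -1.0e+00] w 0.7 q [ -25.    4.  113.    0.   63. -133.]
[(-24, 75, 90), (-21, 84, 88), (-18, 65, 82), (-15, 69, 77), (-12, 69, 71), (-3, 73, 73), (12, 73, 74), (15, 74, 77), (18, 77, 80), (21, 78, 78)]
```

View pics/s2.png

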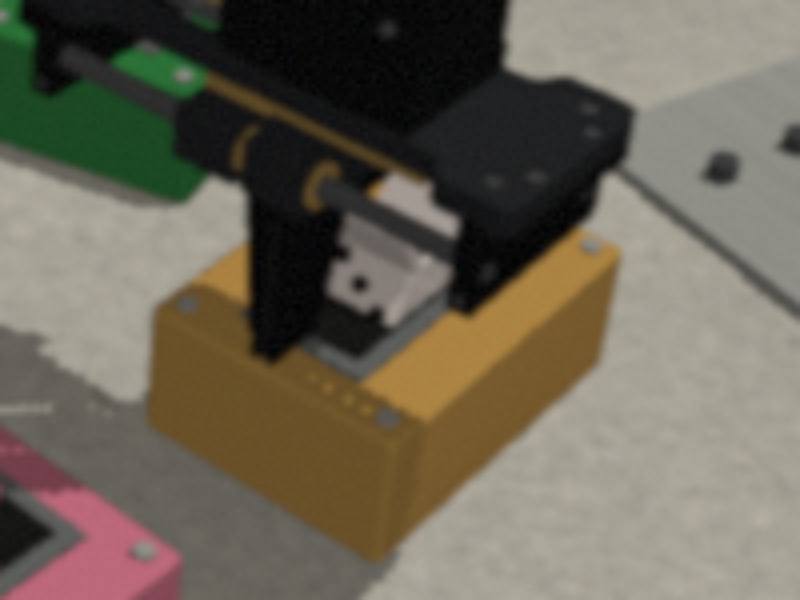

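The wheel has turned forward a little: the near lug's tip is at X≈-24, a lean of about -31°. The finger, at about (275,340) in the crop, stands clear behind it. I push again at h≈25, rising to 30.

Emit:
servo_tool(
  increments=[
    [-0.06, 0, -0.055, 0, 0, 0, 1],
    [-0.12, 0, -0.055, 0, 0, 0, 1],
    [-0.16, 0, -0.055, 0, 0, 0, 1],
    [-0.2, 0, -0.065, 0, 0, 0, 1],
    [-0.23, 0, -0.075, 0, 0, 0, 1],
  ],
)

```text
time_s: 5.7
tcp_pos: [570.1, -171.8, 269.2]
eef_rot: [[-0.949, -0.316, -0.001], [-0.316, 0.949, 0.0], [0.001, 0.0, -1.0]]
ft_force: [-2.2, -1.4, -0.2]
width: 0.5
grasp_force: 1.1
```

```bash
python3 -c "
from h import *
where()"
```

```text
t 5.7 tcp [ 570.1 -171.8  269.2] tip XY -16.28 0.49 h 29.21 xax.e -179.95 F [-2.2 -1.4 -0.2] zax [-1.e-03  2.e-04 -1.e+00] w 0.5 q [ -22.    7.  108.   -0.   65. -130.]
```

Emit:
servo_tool(
  increments=[
    [-0.02, 0, -0.004, 0, 0, 0, 1],
    [-0.04, 0, -0.004, 0, 0, 0, 1],
    [-0.06, 0, -0.004, 0, 0, 0, 1],
    [-0.08, 0, -0.004, 0, 0, 0, 1],
    [-0.08, 0, -0.004, 0, 0, 0, 1],
  ],
)

```text
time_s: 6.32
tcp_pos: [585.4, -166.8, 270.7]
eef_rot: [[-0.949, -0.316, 0.001], [-0.316, 0.949, 0.0], [-0.001, 0.0, -1.0]]
ft_force: [-2.5, -0.7, -1.0]
width: 0.3
grasp_force: 1.1
```

```bash
python3 -c "
from h import *
where();prof('cs');s=prof('ct');s=snap('side');cv2.imwrite('pics/s3.png',cv2.resize(s['pixels'][220:370,340:540,::-1],(800,600)))"
```

```text
t 6.325 tcp [ 585.4 -166.8  270.7] tip XY 0.04 0.4 h 30.68 xax.e -179.96 F [-2.5 -0.7 -1. ] zax [ 5.e-04  4.e-04 -1.e+00] w 0.3 q [ -21.    9.  106.    0.   65. -129.]
[(-30, 85, 86), (-27, 85, 87), (-24, 85, 87), (-21, 65, 77), (-18, 65, 71), (-15, 67, 68), (-12, 97, 107), (-9, 95, 106), (-6, 83, 105), (-3, 73, 98), (0, 74, 101), (3, 81, 104), (6, 81, 107), (9, 76, 100), (12, 79, 87), (15, 84, 91), (18, 89, 91), (21, 89, 89)]
[]
```

View pics/s3.png

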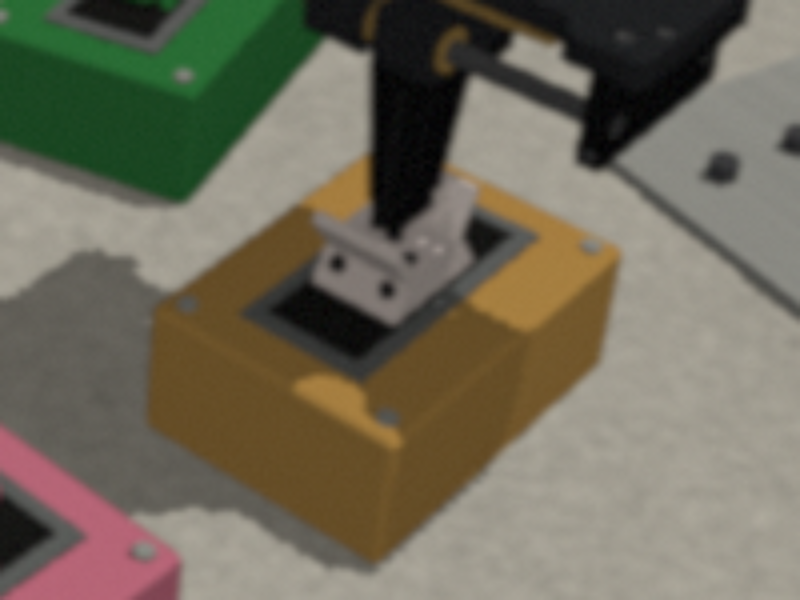

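The finger is between the lugs at about (400,220), and the trailing lug leans about -38°, so the wheel is some 7-8° short. That agrees with the geometry. I push about 4.4 mm more, lift straight up and check.

Emit:
servo_tool(
  increments=[
    [-0.01, 0, 0, 0, 0, 0, 1],
    [-0.021, 0, 0, 0, 0, 0, 1],
    [-0.021, 0, 0, 0, 0, 0, 1],
    [-0.021, 0, 0, 0, 0, 0, 1],
  ],
)

```text
time_s: 6.98
tcp_pos: [589.2, -165.7, 270.7]
eef_rot: [[-0.949, -0.316, 0.001], [-0.316, 0.949, -0.0], [-0.001, -0.0, -1.0]]
ft_force: [-2.4, -0.8, -0.0]
width: 0.5
grasp_force: 1.1
```

```bash
python3 -c "
from h import *
where()"
```

```text
t 6.975 tcp [ 589.2 -165.7  270.7] tip XY 3.97 0.17 h 30.7 xax.e -179.97 F [-2.4 -0.8 -0. ] zax [ 6.e-04 -1.e-04 -1.e+00] w 0.5 q [ -21.    9.  106.    0.   65. -129.]
```

Emit:
servo_tool(
  increments=[
    [0.005, 0, -0.1, 0, 0, 0, 1],
    [0, 0, -0.4, 0, 0, 0, 1],
    [0, 0.5, -0.7, 0, 0, 0, 1],
    [0, 1, -0.7, 0, 0, 0, 1],
    [0, 1, -0.7, 0, 0, 0, 1],
  ],
)

```text
time_s: 7.6
tcp_pos: [532.8, 3.2, 409.8]
eef_rot: [[-0.949, -0.315, 0.007], [-0.315, 0.949, 0.001], [-0.006, -0.002, -1.0]]
ft_force: [0.8, 0.2, -0.5]
width: 0.2
grasp_force: 0.0
```

Emit:
servo_tool(
  increments=[
    [0, 0.5, 0, 0, 0, 0, 1],
    [0, 0.5, 0, 0, 0, 0, 1],
    [0, 0.5, 0, 0, 0, 0, 1],
  ],
)

```text
time_s: 7.98
tcp_pos: [501.0, 98.6, 408.7]
eef_rot: [[-0.947, -0.32, 0.005], [-0.32, 0.947, 0.001], [-0.005, -0.0, -1.0]]
ft_force: [-0.1, -0.0, 0.4]
width: 0.5
grasp_force: 0.0
```

```bash
python3 -c "
from h import *
where();s=prof('ct');b=prof('cs');cv2.imwrite('pics/f.png',np.hstack([cv2.resize(x,(400,438)) for x in (s['pixels'][115:230,375:480,::-1],b['pixels'][250:355,370:500,::-1])]))"
```

```text
t 7.975 tcp [501.   98.6 408.7] tip XY 4.69 278.79 h 168.69 xax.e -179.73 F [-0.1 -0.   0.4] zax [ 0.005   0.0013 -1.    ] w 0.5 q [   5.  -11.  112.    0.   79. -104.]
[(-24, 89, 90), (-21, 89, 91), (-18, 86, 89), (-15, 81, 84), (-12, 76, 79), (-9, 74, 76), (-6, 74, 76), (-3, 74, 75), (0, 73, 75), (3, 74, 76), (6, 73, 75), (9, 73, 75), (12, 75, 78), (15, 79, 82), (18, 85, 87), (21, 90, 91), (24, 89, 90), (27, 84, 84), (39, 60, 60), (42, 60, 60), (45, 60, 60)]
[(-24, 87, 88), (-21, 85, 89), (-18, 65, 78), (-15, 68, 73), (-12, 70, 70), (-6, 73, 74), (-3, 73, 73), (0, 73, 74), (3, 73, 73), (6, 72, 73), (9, 72, 73), (12, 73, 77), (15, 77, 81), (18, 81, 85), (21, 87, 89), (24, 88, 89), (27, 87, 87)]
```

View pics/f.png

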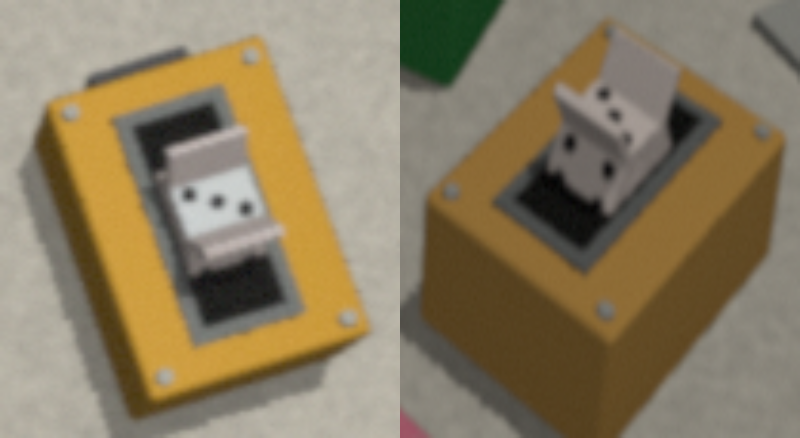

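The three-dot face looks level on top, with the dots at about (190-245, 195-210) in the left crop. I fit its tilt as a check, using the flat box top as reference.

```bash
python3 - <<'E'
from h import *
for nm in("top","side"):
    A=cloud(snap(nm)).reshape(-1,3);d=A[:,:2]-c;X=d@e;Y=d@n
    for lab,m in(("face",(abs(X)<9)&(abs(Y)<14)&(abs(A[:,2]-74)<5)),("box",(abs(X)<65)&(abs(Y)<46)&(abs(A[:,2]-56)<4)&(abs(Y)>28)),):
        G=np.c_[X[m],Y[m],np.ones(m.sum())];k=np.linalg.lstsq(G,A[m,2],rcond=None)[0]
        print(nm,lab,m.sum(),"roll deg(+ = past)",np.degrees(-np.arctan(k[0])).round(2),k.round(3))
    for s in(-1,1):
        m=(X*s>16)&(X*s<32)&(abs(Y)<15)&(A[:,2]>86);print("tip",s,X[m].mean().round(1),A[m,2].mean().round(1))
    # slim wheel
E
```

```text
top face 193 roll deg(+ = past) 0.45 [-8.0000e-03 -5.0000e-03  7.3919e+01]
top box 1691 roll deg(+ = past) -0.02 [ 0.0000e+00 -1.0000e-03  5.4994e+01]
tip -1 -21.2 89.5
tip 1 21.4 89.1
side face 99 roll deg(+ = past) 2.87 [-5.0000e-02  4.0000e-03  7.3137e+01]
side box 1411 roll deg(+ = past) 0.0 [-0.    -0.    53.762]
tip -1 -21.8 88.3
tip 1 21.3 88.0
```

The wheel is within about 1-2° of level, and the arm is well clear of everything. I hand in the job.

```bash
python3 -c "
from workcell import manip
print(manip.close_job())"
```

```text
the job is handed in; nothing more can be done
None
```

The wide wheel is set to three, with its three-dot face within about 1–3° of level; the arm never went near the slim wheel, and the job is handed in.

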